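# Set out the chocolate tasting row by shade

### The job

Set out the tasting row: lay the four chocolate bars on the four mint cards of the black board in order of shade, the darkest on the card next to the red label and on to the palest at the other end. Each bar goes face up, centred on its own card and in line with the card's long side; leave the glass jar standing where it is.

Things in the scene. Friction and masses are not known exactly. Their poses are not given: they have to be found in the camera images.
- bar_dark: solid near-black dark chocolate bar, 72 (its x) by 38 (its y) by 22 mm high, 50 to 100 g, with 2 x 4 moulded segments on top; lies loose and flat on the bench. Origin at the centre of its underside, z up
- bar_milk: solid brown milk chocolate bar, 72 (its x) by 38 (its y) by 22 mm high, 50 to 100 g, with 2 x 4 moulded segments on top; lies loose and flat on the bench. Origin at the centre of its underside, z up
- bar_caramel: solid golden tan caramel chocolate bar, 72 (its x) by 38 (its y) by 22 mm high, 50 to 100 g, with 2 x 4 moulded segments on top; lies loose and flat on the bench. Origin at the centre of its underside, z up
- bar_white: solid cream white chocolate bar, 72 (its x) by 38 (its y) by 22 mm high, 50 to 100 g, with 2 x 4 moulded segments on top; lies loose and flat on the bench. Origin at the centre of its underside, z up
- card_1: pale mint card, 96 (its x) by 56 (its y) by 2 mm, fixed on the 12 mm thick black tasting board; number 1 of the row of four, counted from the robot's left, pitch 90 mm along its y. Origin at the centre of its underside, 12 mm above the bench (a bar's underside rests 2 mm above this origin). x runs across the row, z up
- card_2: pale mint card, 96 (its x) by 56 (its y) by 2 mm, fixed on the 12 mm thick black tasting board; number 2 of the row of four, counted from the robot's left, pitch 90 mm along its y. Origin at the centre of its underside, 12 mm above the bench (a bar's underside rests 2 mm above this origin). x runs across the row, z up
- card_3: pale mint card, 96 (its x) by 56 (its y) by 2 mm, fixed on the 12 mm thick black tasting board; number 3 of the row of four, counted from the robot's left, pitch 90 mm along its y. Origin at the centre of its underside, 12 mm above the bench (a bar's underside rests 2 mm above this origin). x runs across the row, z up
- card_4: pale mint card, 96 (its x) by 56 (its y) by 2 mm, fixed on the 12 mm thick black tasting board; number 4 of the row of four, counted from the robot's left, pitch 90 mm along its y. Origin at the centre of its underside, 12 mm above the bench (a bar's underside rests 2 mm above this origin). x runs across the row, z up
- label_red: red label block, 60 (x) by 34 (y) by 14 mm, fixed on the board at one end of the row, 60 mm beyond the centre of the end card: either the card_1 or the card_4 end (a yellow one like it is at the other end). Origin at the centre of its underside, 12 mm above the bench
- jar: bystander: closed amber glass jar, 68 mm across, 85 mm high, standing loose on the bench beyond the left end of the board. Origin at the centre of its underside

How it is judged:
By the outcome, as a careful person would: the job done as asked, in the order asked, and still so for the second after the job is handed in, with the robot touching nothing.
It also fails if it takes over 96 s, if anything falls off the work surface, if the arm or the gripper's body presses on something with over 40 N, if the wrist force passes 120 N, or if a joint passes its speed limit or range.

### The arm

A 6-joint arm with a two-finger parallel gripper is mounted at the origin on the work surface. World frame = base frame: x ahead of the robot, y to its left, z up, the work surface at z = 0. Lengths are in m, angles in rad, forces in N, time in s.
With the tool pointing down it reaches from about 0.35 to 0.85 m from the base axis. Payload 8.1 kg.
Tool frame: the origin (TCP) lies on the centre line of the jaws, within the pads' length; the fingertips stand 17 mm ahead of it and the grasp point (between the pads) lies 2 mm behind it; z points along the fingers, y is the line along which they close (so a half turn about z gives the same grasp; the last joint's range is limited). The gripper opens to 93 mm and grips with 3 to 60 N. Pads are 15 mm wide; open, the fingers measure 128 mm over their backs; the gripper's body (75 mm by 188 mm) begins 65 mm behind the grasp point.
Start: joints at [-1.337, 0.13, 1.488, -0, 1.523, -0.085], TCP at [0.188, -0.57, 0.236] pointing down, gripper open.
Joint ranges: [-2.96, 2.96], [-0.89, 2.26], [0.02, 2.5], [-1.34, 4.48], [0, 2.73], [-2.66, 2.66]. Speed limits (rad/s): [2.39, 2.39, 2.79, 3.14, 3.14, 3.14].

### API

Orientations are given as a rotation vector (axis times angle).
In Python, from plant import robot, optics, close_job, models gives the robot as it stands.
- The arm moves only by the shell command python3 -m inch 'ROWS' [OPENING] [FORCE]. ROWS is a JSON object of lists of equal length, an entry for each row: "travel": the shift along the tool's x, y, z in m, a list of three; "spin": the turn about the tool's z in rad. In form: {"travel": [[x, y, z], ...], "spin": [spin, ...]}. A call has 1 to 10 rows; each row is the pose to reach, as a shift and turn from the pose commanded when the call began, along the tool's axes at that moment; what a row does not reach only later rows make up. A row lasts 1/12 s, in which the tool goes at most 41.7 mm and 7.16 degrees, less where a joint would pass 70% of its speed; a pose out of reach is approached as far as the arm can. A call with a gripper value outside its range is refused whole. OPENING is the closure, from 0 (fully open) to 1 (shut), set as the call begins (- or left out, the last holds). The fingers move at their own pace and stop on an object; FORCE is the grip in N (left out, the last holds). Time passes only in rows, so rows that repeat a pose let the fingers close. It gives the time, the measured TCP pose, the force, the opening and the grip force at its end, in the units of the state.
- robot.read_state(): the state, without advancing time (a new reading comes with each control period).
- optics.read_camera(name): name is "scene" or "top" or "wrist"; returns (picture, depth): 420x560x3 uint8, red, green, blue; 420x560 float32, m along the optical axis (not along the pixel's ray), 0 where there is no reading.
- optics.camera_info(name): a dict with "camera_matrix" (3x3 intrinsics, pixels), "view" (4x4, takes a point from world to camera coordinates). Camera axes: x right, y down, z forward; pixel columns grow to the right and rows downward; lengths in m; the calibration is good to about 2 mm. A picture is of the moment at which its call begins: read the wrist's pose just before it. camera_info takes no time and is no camera call; for the wrist camera it gives the pose at the moment of the call.
- close_job(): hands the job in; it is judged then, once.
Trained networks look in the newest picture that a camera, given by its name, has taken for a name from the list of things; names that differ only in an ending like _2 or _b are one class to them, and where a whole thing is asked for, a point or a joint stands for the part that bears it (a point fixed in the world has none). Each returns a list of dicts, best first, with "p" (0 to 1); they miss things now and then, are a little off and sometimes report something else, mostly with a low value. They report only what shows in the picture. A call takes as long as a camera call.
- models.look_for(camera, name): "centre" ([x, y, z] in m, in world coordinates, good to about 4 mm: the middle of the surface that is visible of it).
- models.masks_of(camera, name): "region" (420x560 bool, what is visible of it).
The state is a dict: "t": time; "q": joint angles; "dq": joint speeds; "joint_torque": joint torques, N m; "tool_pos": TCP position; "orientation": TCP orientation; "force": force on the tool from outside, world axes, zero at the start; "wrist_torque": the same for the moment, N m; "opening": finger opening in m; "gripper_force": force on a finger pad.
Only numpy, scipy, OpenCV 4.12 (cv2) and the standard library are available. Lean on these libraries where they do the work, as an engineer would, in place of code of your own. Each camera call takes 0.05 s, during which the arm holds its last target. There are 200 camera calls.

## Working session

There is one attempt and no reset: what is moved stays moved. The work goes in short steps, Python scripts to look and compute and a shell command to move; the robot and the scene stay as the last step left them, time stands still between calls to the robot, and variables do not carry over. Pictures are saved under pics/ and viewed, at most 14 in all, crops included, and the job is handed in when it is done.

```bash
ls; mkdir -p pics
python3 - <<'E'
from plant import robot, optics
import cv2
for c in ("top","scene"):
    p,d=optics.read_camera(c); cv2.imwrite(f"pics/{c}0.png",p[:,:,::-1])
    print(c,optics.camera_info(c))
print(robot.read_state())
E
```

```text
pics
top {'camera_matrix': array([[473.7808093 ,   0.        , 272.29298571],
       [  0.        , 473.7808093 , 208.60454379],
       [  0.        ,   0.        ,   1.        ]]), 'view': array([[-0.01057363, -0.99927047,  0.03669781,  0.04808984],
       [-0.99243666,  0.00599848, -0.12261115,  0.55180136],
       [ 0.12230157, -0.0377167 , -0.99177607,  0.95203518],
       [ 0.        ,  0.        ,  0.        ,  1.        ]])}
scene {'camera_matrix': array([[461.37841248,   0.        , 289.23514618],
       [  0.        , 461.37841248, 211.52797778],
       [  0.        ,   0.        ,   1.        ]]), 'view': array([[-0.84714858,  0.53129816,  0.00784558,  0.42710637],
       [ 0.33422941,  0.54428702, -0.76944288, -0.19168067],
       [-0.41307383, -0.64921022, -0.63866744,  1.51177435],
       [ 0.        ,  0.        ,  0.        ,  1.        ]])}
{'t': 0.1, 'q': array([-1.33737525e+00,  1.31074066e-01,  1.48917512e+00,  1.17362465e-05,
        1.52300070e+00, -8.54359514e-02]), 'dq': array([-1.31310658e-03, -2.57626562e-03, -2.87224143e-03,  2.54154462e-06,
        2.19330623e-04, -4.94212011e-04]), 'joint_torque': array([ 6.58736772e-04, -5.61344147e+01, -4.93096161e+01,  7.70720397e-02,
        2.90917454e-02, -2.43530559e-05]), 'tool_pos': array([ 0.18798048, -0.56927924,  0.23469664]), 'orientation': array([-3.10011906e+00, -4.98476981e-01,  1.73984063e-04]), 'force': array([-0.32382419,  0.5537488 ,  0.00122483]), 'wrist_torque': array([ 0.02759306, -0.00908122,  0.00237804]), 'gripper_force': 0.0, 'opening': 0.09294466359603801}
```

View pics/top0.png

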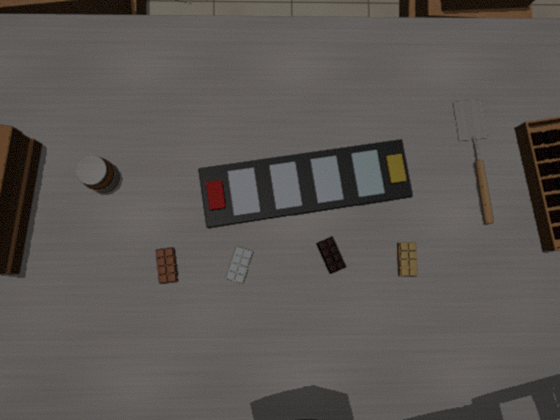

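View pics/scene0.png

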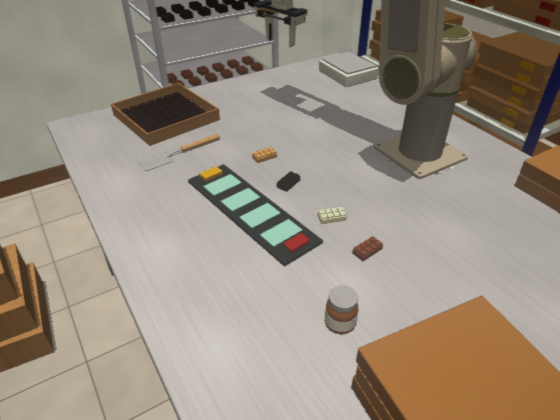

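The top view shows the red label at (215,195), on the card_1 (left) end, with cards at (243,191), (285,185), (327,179) and (368,173). The bars are milk (166,265), white (239,265), dark (331,255) and caramel (407,259). The jar stands at (100,172). So the assignment is dark to card 1, milk to 2, caramel to 3 and white to 4.

```bash
cat > h.py <<'E'
import numpy as np, cv2
from scipy.spatial.transform import Rotation as R
from plant import robot, optics, models
def topos(mask,cam,z):
    """outline of the mask's top face projected on plane z -> centre, yaw of long side, sizes"""
    i=optics.camera_info(cam);K=i["camera_matrix"];V=i["view"];Ri=V[:3,:3].T;o=-Ri@V[:3,3]
    v,u=np.nonzero(mask)
    d=(Ri@np.linalg.inv(K)@np.stack([u,v,np.ones(len(u))])).T
    P=o+d*((z-o[2])/d[:,2])[:,None]
    return rect(P[:,:2])
def rect(p):
    (c,s,a)=cv2.minAreaRect(p.astype(np.float32)*1000)
    if s[0]<s[1]: a+=90; s=s[::-1]
    return np.round(c,1),round((a+90)%180-90,1),np.round(s,1)
def clean(m):
    m=cv2.morphologyEx(m.astype(np.uint8),cv2.MORPH_OPEN,np.ones((3,3)))
    n,l,s,_=cv2.connectedComponentsWithStats(m)
    return l==1+np.argmax(s[1:,4])
def see(cam,name,z,ztol=.006,n=1):
    """mask, keep pixels whose depth lies at height z"""
    p,dep=optics.read_camera(cam); i=optics.camera_info(cam);K=i["camera_matrix"];V=i["view"]
    uu,vv=np.meshgrid(np.arange(560),np.arange(420))
    C=np.stack([(uu-K[0,2])/K[0,0]*dep,(vv-K[1,2])/K[1,1]*dep,dep],-1)
    W=(C-V[:3,3])@V[:3,:3]
    out=[]
    for r in models.masks_of(cam,name)[:n]:
        m=r["region"]; zz=W[...,2][m&(dep>0)]
        mm=clean(m&(dep>0)&(abs(W[...,2]-z)<ztol)) 
        out.append((round(r["p"],2),*topos(mm,cam,z),round(float(np.median(zz)),4)))
    return out
E
python3 - <<'E'
from h import *
for b in "dark milk caramel white".split(): print(b,see("top","bar_"+b,.022,.008,2))
for r in see("top","card_1",.014,.006,6): print(r)
print(see("top","label_red",.026,.006,2)); print(see("top","jar",.085,.01,1))
E
```

```text
dark [(0.89, array([456.4, -78.9]), 22.4, array([69.6, 37. ]), 0.0201)]
milk [(0.97, array([437.7, 263.6]), 7.8, array([69.8, 34.6]), 0.02)]
caramel [(0.93, array([ 446.3, -239.6]), -2.8, array([69.5, 36.1]), 0.0199)]
white [(0.77, array([438.4, 113.2]), -18.8, array([70.6, 36.6]), 0.0202)]
(0.83, array([618.3, -75.6]), 7.9, array([96.8, 57.7]), 0.0131)
(0.69, array([605.6,  14.8]), 8.8, array([96.1, 57.7]), 0.0132)
(0.65, array([593.2, 102.6]), 9.2, array([97.6, 57.2]), 0.0131)
(0.64, array([ 631.5, -164.1]), 8.2, array([99.3, 57.4]), 0.0131)
[(0.84, array([583.7, 162.1]), 7.1, array([59.9, 33.3]), 0.0252), (0.61, array([431.8, 250.9]), 89.4, array([10.4,  8.1]), 0.02)]
[(0.65, array([625.3, 398.6]), 89.8, array([58.2, 57.9]), 0.0821)]
```

```bash
cat >> h.py <<'E'
def go(x,y,z,yaw):
    """shift (m, tool axes) and spin that put the TCP at x,y (mm), z (mm) with tool y along yaw (deg)"""
    s=robot.read_state();Q=R.from_rotvec(s["orientation"]).as_matrix()
    phi=np.degrees(np.arctan2(Q[1,0],Q[0,0]))
    dp=Q.T@(np.array([x,y,z])/1000-s["tool_pos"])
    sp=-np.radians((yaw+90-phi+180)%360-180)
    print("t",round(s["t"],2),"pos",np.round(s["tool_pos"]*1000,1),"phi_y",round((phi-90+90)%180-90,1),"tilt",round(float(np.degrees(np.arccos(-Q[2,2]))),2),"q6",round(s["q"][5],2),"open",round(s["opening"]*1000,1),"-> travel",np.round(dp,4),"spin",round(sp,4),"rows",max(np.linalg.norm(dp)/.0417,abs(sp)/.125))
E
python3 -c "
from h import *
go(446.3,-239.6,120,-2.8)"
```

```text
t 0.8 pos [ 188.1 -569.8  235.6] phi_y -71.7 tilt 0.0 q6 -0.09 open 93.0 -> travel [ 0.3487 -0.2326  0.1156] spin -1.2032 rows 10.427862344685563
```

```bash
python3 -m inch '{"travel":[[0.349,-0.233,0.116],[0.349,-0.233,0.116],[0.349,-0.233,0.116],[0.349,-0.233,0.116],[0.349,-0.233,0.116],[0.349,-0.233,0.116],[0.349,-0.233,0.116],[0.349,-0.233,0.116],[0.349,-0.233,0.116],[0.349,-0.233,0.116]],"spin":[-1.203,-1.203,-1.203,-1.203,-1.203,-1.203,-1.203,-1.203,-1.203,-1.203]}' 0 25
python3 -c "
from h import *
go(446.3,-239.6,120,-2.8)"
```

```text
t: 1.63
tool_pos: [0.4363, -0.2517, 0.1245]
orientation: [2.267, 2.173, 0.0]
force: [0.2, -0.6, 0.1]
opening: 0.093
gripper_force: 0.0
t 1.63 pos [ 436.3 -251.7  124.5] phi_y -2.4 tilt 0.05 q6 -0.58 open 93.0 -> travel [0.0125 0.0094 0.0045] spin 0.0067 rows 0.390405006405698
```

```bash
python3 -m inch '{"travel":[[0,0,0],[0,0,0],[0,0,0],[0,0,0]],"spin":[0,0,0,0]}'|head -2
python3 - <<'E'
from h import *
go(446.3,-239.6,120,-2.8)
p,d=optics.read_camera("wrist"); cv2.imwrite("pics/w1.png",p[:,:,::-1])
print(see("wrist","bar_caramel",.022,.008,2)); print(see("top","bar_caramel",.022,.008,2))
E
```

```text
t: 1.97
tool_pos: [0.4351, -0.2546, 0.1252]
t 1.97 pos [ 435.1 -254.6  125.2] phi_y -2.9 tilt 0.06 q6 -0.58 open 92.8 -> travel [0.0156 0.0104 0.0052] spin -0.0022 rows 0.466473040468892
[(0.77, array([ 446.1, -239.2]), -1.0, array([68.7, 36.1]), 0.0205)]
[(0.66, array([ 446.4, -239.6]), -2.8, array([68.8, 36.1]), 0.0198)]
```

View pics/w1.png

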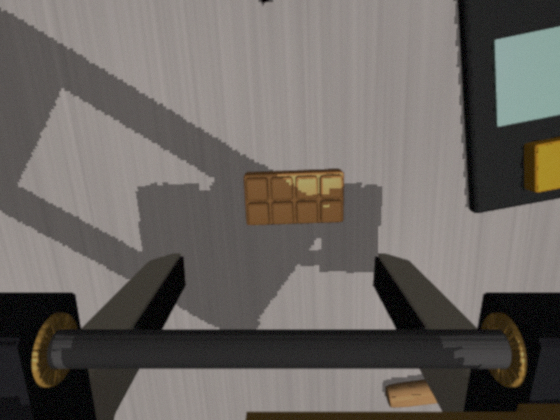

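```bash
python3 -m inch '{"travel":[[0.0156,0.0104,0.02],[0.0156,0.0104,0.045],[0.0156,0.0104,0.08],[0.0156,0.0104,0.104],[0.0156,0.0104,0.104],[0.0156,0.0104,0.104],[0.0156,0.0104,0.104]],"spin":[-0.01,-0.01,-0.01,-0.01,-0.01,-0.01,-0.01]}' | head -2
python3 -m inch '{"travel":[[0,0,0],[0,0,0],[0,0,0],[0,0,0],[0,0,0],[0,0,0]],"spin":[0,0,0,0,0,0]}' 0.9 25
python3 -c "
from h import *
go(446.3,-239.6,130,-2.8)"
```

```text
t: 2.8
tool_pos: [0.4463, -0.2387, 0.0207]
t: 3.3
tool_pos: [0.4466, -0.2383, 0.0209]
orientation: [2.264, 2.178, -0.0]
force: [-1.5, -0.3, 2.6]
opening: 0.072
gripper_force: 24.9
t 3.3 pos [ 446.6 -238.3   20.9] phi_y -2.2 tilt 0.02 q6 -0.55 open 72.0 -> travel [-0.0013 -0.0002 -0.1091] spin 0.0099 rows 2.6170650376407054
```

```bash
python3 -c "
from h import *
go(618.5,-74,80,8.2)"
python3 -m inch '{"travel":[[0,0,-0.02],[0,0,-0.04],[0,0,-0.06]],"spin":[0,0,0]}' | head -2
```

```text
t 3.3 pos [ 446.6 -238.3   20.9] phi_y -2.2 tilt 0.02 q6 -0.55 open 72.0 -> travel [ 0.1709  0.1654 -0.0591] spin -0.1821 rows 5.876944233904751
t: 3.55
tool_pos: [0.4459, -0.2378, 0.0807]
```

```bash
python3 -m inch '{"travel":[[0.028,0.028,0],[0.057,0.055,0],[0.086,0.083,0],[0.114,0.110,0],[0.143,0.138,0],[0.16,0.155,0],[0.171,0.166,0],[0.171,0.166,0],[0.171,0.166,0],[0.171,0.166,0]],"spin":[-0.03,-0.06,-0.09,-0.12,-0.15,-0.182,-0.182,-0.182,-0.182,-0.182]}'
python3 -c "
from h import *
go(618.5,-74,35.5,8.2)"
```

```text
t: 4.38
tool_pos: [0.6183, -0.0742, 0.0801]
orientation: [-2.057, -2.374, 0.001]
force: [-0.7, -0.3, -0.4]
opening: 0.072
gripper_force: 24.9
t 4.38 pos [618.3 -74.2  80.1] phi_y 8.2 tilt 0.07 q6 -0.34 open 72.0 -> travel [0.0002 0.0003 0.0446] spin -0.0002 rows 1.0689853921110481
```

```bash
python3 -m inch '{"travel":[[0,0,0.015],[0,0,0.03],[0,0,0.038],[0,0,0.042],[0,0,0.045],[0,0,0.045],[0,0,0.045]],"spin":[0,0,0,0,0,0,0]}'|grep -E "pos|force"
python3 -m inch '{"travel":[[0,0,0],[0,0,0],[0,0,0],[0,0,0],[0,0,0],[0,0,-0.03],[0,0,-0.065],[0,0,-0.1]],"spin":[0,0,0,0,0,0,0,0]}' 0
python3 -c "
from h import *
print(see('wrist','bar_caramel',.036,.008)); print(see('wrist','card_1',.014,.004,4));print(see('top','bar_caramel',.036,.008)); 
go(456.4,-78.9,120,22.4)"
```

```text
tool_pos: [0.6194, -0.0742, 0.0363]
force: [0.3, -0.4, -1.4]
gripper_force: 24.9
t: 5.63
tool_pos: [0.6179, -0.0736, 0.1356]
orientation: [-2.055, -2.373, 0.002]
force: [0.6, 0.3, 0.8]
opening: 0.093
gripper_force: 0.0
[(0.62, array([626.4, -76.6]), 9.6, array([71.2, 39.3]), 0.0444)]Traceback (most recent call last):
  File "<string>", line 3, in <module>
    print(see('wrist','bar_caramel',.036,.008)); print(see('wrist','card_1',.014,.004,4));print(see('top','bar_caramel',.036,.008));
                                                       ~~~^^^^^^^^^^^^^^^^^^^^^^^^^^^^^^
  File "h.py", line 28, in see
    mm=clean(m&(dep>0)&(abs(W[...,2]-z)<ztol))
  File "h.py", line 18, in clean
    return l==1+np.argmax(s[1:,4])
                ~~~~~~~~~^^^^^^^^^
    return _wrapfunc(a, 'argmax', axis=axis, out=out, **kwds)
    return bound(*args, **kwds)
ValueError: attempt to get argmax of an empty sequence
```

Run:
```python
from h import *
p,d=optics.read_camera("wrist"); cv2.imwrite("pics/w2.png",p[:,:,::-1])
for a in (('wrist','bar_caramel',.034,.008),('wrist','card_1',.014,.008,1),('top','bar_caramel',.034,.008)):
    try: print(a,see(*a))
    except Exception as e: print(a,e)
go(456.4,-78.9,120,22.4)
```

```text
('wrist', 'bar_caramel', 0.034, 0.008) [(0.56, array([617.8, -74.1]), 9.5, array([69.3, 37.1]), 0.0333)]
('wrist', 'card_1', 0.014, 0.008, 1) [(0.93, array([606.1,  15.5]), 8.2, array([96.9, 56.4]), 0.013)]
('top', 'bar_caramel', 0.034, 0.008) []
t 6.18 pos [618.3 -73.7 134.2] phi_y 8.2 tilt 0.13 q6 -0.34 open 93.2 -> travel [ 0.0179 -0.1609  0.0146] spin -0.2479 rows 3.8985936169798565
```

View pics/w2.png

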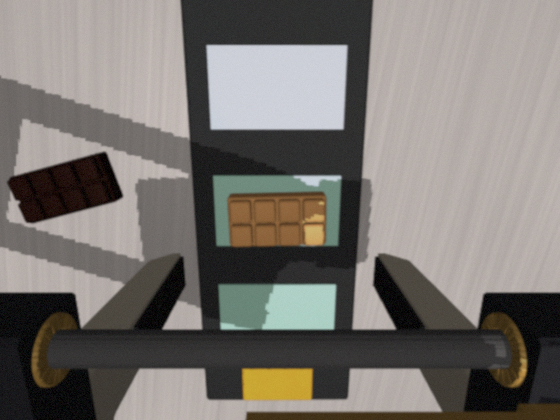

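The wrist picture shows caramel on card 3 at (278,220), centred and aligned. Next is the dark bar.

```bash
python3 -m inch '{"travel":[[0.0179,-0.161,0.0146],[0.0179,-0.161,0.0146],[0.0179,-0.161,0.0146],[0.0179,-0.161,0.0146],[0.0179,-0.161,0.0146],[0.0179,-0.161,0.0146],[0.0179,-0.161,0.0146],[0.0179,-0.161,0.0146],[0.0179,-0.161,0.0146],[0.0179,-0.161,0.0146]],"spin":[-0.248,-0.248,-0.248,-0.248,-0.248,-0.248,-0.248,-0.248,-0.248,-0.248]}' 0|head -2
python3 - <<'E'
from h import *
print(see('wrist','bar_dark',.022,.008))
try: print(see('top','bar_caramel',.034,.008))
except Exception as e: print(e)
go(456.4,-78.9,21,22.4)
E
```

```text
t: 7.02
tool_pos: [0.4584, -0.0792, 0.1215]
[(0.84, array([455.3, -76.8]), 22.4, array([68.8, 35.9]), 0.0203)]
[(0.8, array([618. , -77.1]), 8.9, array([69.6, 37.3]), 0.0339)]
t 7.22 pos [457.5 -79.  121. ] phi_y 22.4 tilt 0.01 q6 -0.67 open 93.3 -> travel [ 0.0005 -0.0009  0.1   ] spin 0.0003 rows 2.397566197830077
```

```bash
python3 -m inch '{"travel":[[0.001,-0.001,0.03],[0.001,-0.001,0.06],[0.001,-0.001,0.085],[0.001,-0.001,0.1],[0.001,-0.001,0.1],[0.001,-0.001,0.1]],"spin":[0,0,0,0,0,0]}' | head -2
python3 -m inch '{"travel":[[0,0,0],[0,0,0],[0,0,0],[0,0,0],[0,0,0],[0,0,0]],"spin":[0,0,0,0,0,0]}' 0.9 25
python3 -c "
from h import *
go(593.0,102.8,80,8.2)"
```

```text
t: 7.72
tool_pos: [0.4555, -0.0784, 0.0203]
t: 8.22
tool_pos: [0.4562, -0.0786, 0.0215]
orientation: [1.747, 2.61, 0.0]
force: [0.1, -0.3, 3.6]
opening: 0.0718
gripper_force: 25.0
t 8.22 pos [456.2 -78.6  21.5] phi_y 22.4 tilt 0.05 q6 -0.67 open 71.8 -> travel [ 0.1156  0.1957 -0.0584] spin 0.2479 rows 5.6262933521355745
```

```bash
python3 -m inch '{"travel":[[0,0,-0.025],[0,0,-0.058],[0.02,0.034,-0.058],[0.04,0.068,-0.058],[0.06,0.102,-0.058],[0.08,0.136,-0.058],[0.1,0.17,-0.058],[0.1156,0.1957,-0.058],[0.1156,0.1957,-0.058],[0.1156,0.1957,-0.058]],"spin":[0,0,0.04,0.08,0.12,0.16,0.2,0.248,0.248,0.248]}'|head -2
python3 -m inch '{"travel":[[0,0,0],[0,0,0],[0,0,0]],"spin":[0,0,0]}'|tail -2
python3 -c "
from h import *
go(593.0,102.8,35.8,8.2)"
```

```text
t: 9.05
tool_pos: [0.5928, 0.1043, 0.0784]
opening: 0.0717
gripper_force: 25.0
t 9.3 pos [592.1 101.8  78.9] phi_y 8.1 tilt 0.03 q6 -0.06 open 71.7 -> travel [0.0009 0.001  0.0431] spin -0.0012 rows 1.0349066947004377
```

```bash
python3 -m inch '{"travel":[[0.001,0.001,0.015],[0.001,0.001,0.03],[0.001,0.001,0.037],[0.001,0.001,0.041],[0.001,0.001,0.043],[0.001,0.001,0.043],[0.001,0.001,0.043]],"spin":[0,0,0,0,0,0,0]}'|grep -E "pos|force"
python3 -m inch '{"travel":[[0,0,0],[0,0,0],[0,0,0],[0,0,0],[0,0,0],[0,0,-0.03],[0,0,-0.06],[0,0,-0.09],[0,0,-0.09]],"spin":[0,0,0,0,0,0,0,0,0]}' 0
python3 -c "
from h import *
go(437.7,263.6,120,7.8)"
```

```text
tool_pos: [0.5941, 0.1039, 0.0368]
force: [0.5, 0.1, -1.0]
gripper_force: 25.0
t: 10.63
tool_pos: [0.5977, 0.1045, 0.1337]
orientation: [2.052, 2.369, 0.012]
force: [1.4, -0.0, 1.7]
opening: 0.093
gripper_force: 0.0
t 10.63 pos [597.7 104.5 133.7] phi_y 8.2 tilt 0.61 q6 -0.05 open 93.0 -> travel [ 0.1803 -0.1358  0.0121] spin 0.007 rows 5.420386606736698
```

```bash
python3 -m inch '{"travel":[[0.18,-0.136,0.0125],[0.18,-0.136,0.0125],[0.18,-0.136,0.0125],[0.18,-0.136,0.0125],[0.18,-0.136,0.0125],[0.18,-0.136,0.0125],[0.18,-0.136,0.0125],[0.18,-0.136,0.0125],[0.18,-0.136,0.0125],[0.18,-0.136,0.0125]],"spin":[0,0,0,0,0,0,0,0,0,0]}' 0|head -2
python3 - <<'E'
from h import *
print(see('wrist','bar_milk',.022,.008))
print(see('top','bar_dark',.034,.008))
go(437.7,263.6,21,7.8)
E
```

```text
t: 11.47
tool_pos: [0.4344, 0.2621, 0.1137]
[(0.97, array([438.2, 268.1]), 6.9, array([68.3, 36.5]), 0.0204)]
[(0.84, array([592.2, 101.4]), 8.3, array([71.2, 36.1]), 0.0341)]
t 11.67 pos [434.  262.2 113.5] phi_y 8.1 tilt 0.0 q6 0.3 open 93.0 -> travel [0.0009 0.0039 0.0925] spin 0.0053 rows 2.2210181211261157
```

```bash
python3 -m inch '{"travel":[[0.003,0.004,0.03],[0.003,0.004,0.06],[0.003,0.004,0.08],[0.003,0.004,0.092],[0.003,0.004,0.092],[0.003,0.004,0.092]],"spin":[0,0,0,0,0,0]}' | head -2
python3 -m inch '{"travel":[[0,0,0],[0,0,0],[0,0,0],[0,0,0],[0,0,0],[0,0,0]],"spin":[0,0,0,0,0,0]}' 0.9 25
python3 -c "
from h import *
go(605.8,14,80,8.2)
print(see('top','bar_milk',.022,.008))
"
```

```text
t: 12.17
tool_pos: [0.437, 0.2661, 0.0216]
t: 12.67
tool_pos: [0.4376, 0.2667, 0.0226]
orientation: [2.057, 2.374, 0.002]
force: [-0.4, -1.4, 6.9]
opening: 0.0719
gripper_force: 25.0
t 12.67 pos [437.6 266.7  22.6] phi_y 8.2 tilt 0.1 q6 0.3 open 71.9 -> travel [-0.2741  0.1306 -0.0573] spin -0.0001 rows 7.409609060529377Traceback (most recent call last):
  File "<string>", line 4, in <module>
    print(see('top','bar_milk',.022,.008))
          ~~~^^^^^^^^^^^^^^^^^^^^^^^^^^^^
  File "h.py", line 28, in see
    mm=clean(m&(dep>0)&(abs(W[...,2]-z)<ztol))
  File "h.py", line 18, in clean
    return l==1+np.argmax(s[1:,4])
                ~~~~~~~~~^^^^^^^^^
    return _wrapfunc(a, 'argmax', axis=axis, out=out, **kwds)
    return bound(*args, **kwds)
ValueError: attempt to get argmax of an empty sequence
```

```bash
python3 -m inch '{"travel":[[0,0,-0.025],[-0.02,0.01,-0.058],[-0.054,0.026,-0.058],[-0.088,0.042,-0.058],[-0.122,0.058,-0.058],[-0.156,0.074,-0.058],[-0.19,0.09,-0.058],[-0.224,0.107,-0.058],[-0.255,0.121,-0.058],[-0.274,0.131,-0.058]],"spin":[0,0,0,0,0,0,0,0,0,0]}'|head -2
python3 -m inch '{"travel":[[0,0,0],[0,0,0],[0,0,0],[0,0,0],[0,0,0]],"spin":[0,0,0,0,0]}'|tail -2
python3 -c "
from h import *
go(605.8,14,36.6,8.2)"
```

```text
t: 13.6
tool_pos: [0.6068, 0.0106, 0.0795]
opening: 0.0717
gripper_force: 25.0
t 14.02 pos [604.9  15.1  79.4] phi_y 8.3 tilt 0.03 q6 -0.2 open 71.7 -> travel [-0.0012  0.0008  0.0428] spin 0.0014 rows 1.026713349991137
```

```bash
python3 -m inch '{"travel":[[-0.001,0.001,0.015],[-0.001,0.001,0.03],[-0.001,0.001,0.037],[-0.001,0.001,0.041],[-0.001,0.001,0.043],[-0.001,0.001,0.043],[-0.001,0.001,0.043]],"spin":[0,0,0,0,0,0,0]}'|grep -E "pos|force"
python3 -m inch '{"travel":[[0,0,0],[0,0,0],[0,0,0],[0,0,0],[0,0,0],[0,0,-0.03],[0,0,-0.06],[0,0,-0.09],[0,0,-0.09],[0,0,-0.09]],"spin":[0,0,0,0,0,0,0,0,0,0]}' 0
python3 -c "
from h import *
go(438.4,113.2,120,-18.8)"
```

```text
tool_pos: [0.607, 0.0133, 0.0372]
force: [0.2, 0.5, 0.0]
gripper_force: 25.0
t: 15.43
tool_pos: [0.6087, 0.0128, 0.1295]
orientation: [2.054, 2.371, 0.005]
force: [0.1, -0.3, -0.0]
opening: 0.0931
gripper_force: 0.0
t 15.43 pos [608.7  12.8 129.5] phi_y 8.2 tilt 0.32 q6 -0.21 open 93.1 -> travel [ 0.1236 -0.1543  0.0086] spin 0.4711 rows 4.746211561544723
```

```bash
python3 -m inch '{"travel":[[0.1236,-0.1543,0.0086],[0.1236,-0.1543,0.0086],[0.1236,-0.1543,0.0086],[0.1236,-0.1543,0.0086],[0.1236,-0.1543,0.0086],[0.1236,-0.1543,0.0086],[0.1236,-0.1543,0.0086],[0.1236,-0.1543,0.0086],[0.1236,-0.1543,0.0086],[0.1236,-0.1543,0.0086]],"spin":[0.471,0.471,0.471,0.471,0.471,0.471,0.471,0.471,0.471,0.471]}' 0|head -2
python3 - <<'E'
from h import *
print(see('wrist','bar_white',.022,.008))
print(see('top','bar_milk',.034,.008))
go(438.4,113.2,21,-18.8)
E
```

```text
t: 16.27
tool_pos: [0.4372, 0.1128, 0.1179]
[(0.74, array([438.9, 116.7]), -18.8, array([68.9, 36.1]), 0.0205)]
[(0.76, array([605.4,  11.1]), 7.5, array([71. , 37.6]), 0.034)]
t 16.47 pos [436.7 113.  117.8] phi_y -18.8 tilt 0.02 q6 0.47 open 92.6 -> travel [0.0008 0.0015 0.0968] spin -0.0007 rows 2.3223622077609027
```

```bash
python3 -m inch '{"travel":[[0.001,0.0015,0.03],[0.001,0.0015,0.06],[0.001,0.0015,0.083],[0.001,0.0015,0.096],[0.001,0.0015,0.096],[0.001,0.0015,0.096]],"spin":[0,0,0,0,0,0]}' | head -2
python3 -m inch '{"travel":[[0,0,0],[0,0,0],[0,0,0],[0,0,0],[0,0,0],[0,0,0]],"spin":[0,0,0,0,0,0]}' 0.9 25
python3 -m inch '{"travel":[[0,0,-0.03],[0,0,-0.07],[0,0,-0.07],[0,0,-0.07]],"spin":[0,0,0,0]}' | head -2
python3 -c "
from h import *
go(631.4,-164.2,90,8.2)
"
```

```text
t: 16.97
tool_pos: [0.4377, 0.1136, 0.0216]
t: 17.47
tool_pos: [0.4389, 0.1139, 0.0229]
orientation: [2.554, 1.829, 0.002]
force: [-0.7, -0.3, 6.2]
opening: 0.0717
gripper_force: 25.0
t: 17.8
tool_pos: [0.4404, 0.1141, 0.0948]
t 17.8 pos [440.4 114.1  94.8] phi_y -18.8 tilt 0.33 q6 0.47 open 72.0 -> travel [-0.202   0.2705  0.0056] spin -0.4711 rows 8.096640591247333
```

```bash
python3 -m inch '{"travel":[[-0.02,0.027,0.003],[-0.043,0.058,0.003],[-0.066,0.089,0.003],[-0.089,0.12,0.003],[-0.112,0.151,0.003],[-0.135,0.182,0.003],[-0.158,0.213,0.003],[-0.181,0.243,0.003],[-0.195,0.262,0.003],[-0.202,0.2705,0.003]],"spin":[-0.05,-0.1,-0.15,-0.2,-0.25,-0.3,-0.35,-0.4,-0.45,-0.471]}'|head -2
python3 -m inch '{"travel":[[0,0,0],[0,0,0],[0,0,0],[0,0,0],[0,0,0]],"spin":[0,0,0,0,0]}'|tail -2
python3 -c "
from h import *
go(631.4,-164.2,36.6,8.2)"
```

```text
t: 18.63
tool_pos: [0.6293, -0.1676, 0.0868]
opening: 0.0719
gripper_force: 25.0
t 19.05 pos [ 628.6 -163.4   88.7] phi_y 8.2 tilt 0.03 q6 -0.48 open 71.9 -> travel [-0.0012  0.0027  0.0521] spin 0.0007 rows 1.2519876608632798
```

```bash
python3 -m inch '{"travel":[[-0.001,0.0025,0.02],[-0.001,0.0025,0.038],[-0.001,0.0025,0.046],[-0.001,0.0025,0.05],[-0.001,0.0025,0.052],[-0.001,0.0025,0.052],[-0.001,0.0025,0.052]],"spin":[0,0,0,0,0,0,0]}'|grep -E "pos|force"
python3 -m inch '{"travel":[[0,0,0],[0,0,0],[0,0,0],[0,0,0],[0,0,0],[0,0,-0.03],[0,0,-0.06],[0,0,-0.09],[0,0,-0.12],[0,0,-0.12]],"spin":[0,0,0,0,0,0,0,0,0,0]}' 0
python3 -c "
from h import *
go(480,-30.6,220,8.2)"
```

```text
tool_pos: [0.6323, -0.1653, 0.0379]
force: [1.5, 0.1, 0.0]
gripper_force: 25.0
t: 20.47
tool_pos: [0.6355, -0.1665, 0.1654]
orientation: [2.05, 2.367, 0.007]
force: [1.1, -0.7, 1.5]
opening: 0.0929
gripper_force: 0.0
t 20.47 pos [ 635.5 -166.5  165.4] phi_y 8.2 tilt 0.65 q6 -0.48 open 92.9 -> travel [ 0.1564 -0.1339 -0.0568] spin -0.0001 rows 5.121475571861102
```

Retreat and check all four from the top and the wrist.

```bash
python3 -m inch '{"travel":[[0.156,-0.14,-0.06],[0.156,-0.14,-0.06],[0.156,-0.14,-0.06],[0.156,-0.14,-0.06],[0.156,-0.14,-0.06],[0.156,-0.14,-0.06],[0.156,-0.14,-0.06],[0.156,-0.14,-0.06],[0.156,-0.14,-0.06],[0.156,-0.14,-0.06]],"spin":[0,0,0,0,0,0,0,0,0,0]}' 0|head -2
python3 -m inch '{"travel":[[0,0,0],[0,0,0],[0,0,0],[0,0,0]],"spin":[0,0,0,0]}'|head -2
cat > chk.py <<'E'
from h import *
import sys
C=np.array([[593.0,102.8],[605.8,14],[618.6,-75.2],[631.4,-164.2]]); a=np.radians(8.2); A=np.array([[np.cos(a),np.sin(a)],[-np.sin(a),np.cos(a)]])
for cam in ("top","wrist"):
    for k,b in enumerate(["dark","milk","caramel","white"]):
        try:
            r=see(cam,"bar_"+b,.034,.008)[0]; print(cam,b,r,"err card frame",np.round(A@(r[1]-C[k]),1))
        except Exception as e: print(cam,b,e)
    for r in see(cam,"card_1",.014,.006,4): print(cam,"card",r)
    p,_=optics.read_camera(cam); cv2.imwrite(f"pics/{cam}{sys.argv[1]}.png",cv2.resize(p[:,:,::-1],None,fx=1.4,fy=1.4) if cam=="wrist" else cv2.resize(p[110:260,150:450,::-1],None,fx=2.6,fy=2.6,interpolation=cv2.INTER_CUBIC))
E
python3 chk.py 9
```

```text
t: 21.3
tool_pos: [0.4714, -0.0315, 0.2162]
t: 21.63
tool_pos: [0.471, -0.031, 0.2166]
top dark (0.82, array([592. , 101.9]), 8.6, array([70.3, 37.2]), 0.0342) err card frame [-1.1 -0.7]
top milk (0.65, array([605.2,  10.9]), 7.9, array([70.4, 37.5]), 0.034) err card frame [-1. -3.]
top caramel list index out of range
top white (0.88, array([ 646.1, -162.3]), -0.2, array([38.9, 38.4]), 0.034) err card frame [14.8 -0.2]Traceback (most recent call last):
  File "chk.py", line 9, in <module>
    for r in see(cam,"card_1",.014,.006,4): print(cam,"card",r)
             ~~~^^^^^^^^^^^^^^^^^^^^^^^^^^
  File "h.py", line 28, in see
    mm=clean(m&(dep>0)&(abs(W[...,2]-z)<ztol))
  File "h.py", line 18, in clean
    return l==1+np.argmax(s[1:,4])
                ~~~~~~~~~^^^^^^^^^
    return _wrapfunc(a, 'argmax', axis=axis, out=out, **kwds)
    return bound(*args, **kwds)
ValueError: attempt to get argmax of an empty sequence
```

```bash
python3 -m inch '{"travel":[[-0.348,-0.173,0],[-0.348,-0.173,0],[-0.348,-0.173,0],[-0.348,-0.173,0],[-0.348,-0.173,0],[-0.348,-0.173,0],[-0.348,-0.173,0],[-0.348,-0.173,0],[-0.348,-0.173,0],[-0.348,-0.173,0]],"spin":[0,0,0,0,0,0,0,0,0,0]}' 0|head -2
sed -i 's/("top","wrist")/("top",)/' chk.py; python3 chk.py 9
```

```text
t: 22.97
tool_pos: [0.3469, -0.4043, 0.2169]
top dark (0.88, array([592.4, 101.5]), 8.5, array([71.4, 37.1]), 0.0339) err card frame [-0.8 -1.2]
top milk (0.96, array([605.3,  11.3]), 7.3, array([71.1, 37.8]), 0.034) err card frame [-0.9 -2.6]
top caramel (0.75, array([617.8, -76.7]), 8.1, array([70.8, 37.7]), 0.0341) err card frame [-1.  -1.4]
top white (0.82, array([ 630. , -163.6]), 8.1, array([71.1, 37.9]), 0.0339) err card frame [-1.3  0.8]
top card (0.87, array([574.5, 124.2]), 17.4, array([67. , 16.7]), 0.0132)
top card (0.85, array([604.6,  15.7]), 10.6, array([98.5, 55.7]), 0.0133)
top card (0.82, array([ 631.3, -163.1]), 8.2, array([96.9, 58.8]), 0.0132)
top card (0.74, array([618.4, -74.5]), 10.0, array([97.9, 56.2]), 0.0133)
```

View pics/top9.png

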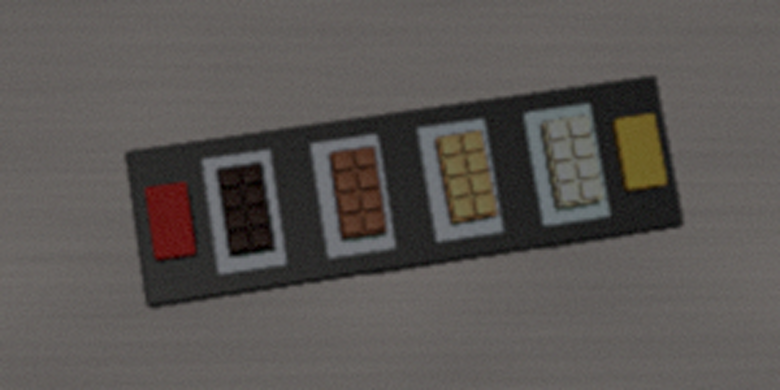

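All four bars lie in the right order: dark (245,210), milk (358,192), caramel (466,178), white (570,160) in the crop. Milk sits about 3 mm right of its card's centre, and I have plenty of time left, so I'll nudge it.

```bash
python3 -c "
from h import *
go(606,14,120,8.2)"
```

```text
t 23.52 pos [ 349.8 -399.   217.1] phi_y 8.3 tilt 0.02 q6 -1.09 open 93.1 -> travel [0.3719 0.3129 0.0971] spin 0.0014 rows 11.885629949380887
```

```bash
python3 -m inch '{"travel":[[0.372,0.313,0.097],[0.372,0.313,0.097],[0.372,0.313,0.097],[0.372,0.313,0.097],[0.372,0.313,0.097],[0.372,0.313,0.097],[0.372,0.313,0.097],[0.372,0.313,0.097],[0.372,0.313,0.097],[0.372,0.313,0.097]],"spin":[0,0,0,0,0,0,0,0,0,0]}' 0|head -2
python3 -m inch '{"travel":[[0,0,0],[0,0,0],[0,0,0],[0,0,0]],"spin":[0,0,0,0]}'|head -2
python3 -c "
from h import *
go(606,14,110,8.2)"
```

```text
t: 24.35
tool_pos: [0.5659, -0.0504, 0.1353]
t: 24.68
tool_pos: [0.5649, -0.0537, 0.1358]
t 24.68 pos [564.9 -53.7 135.8] phi_y 8.2 tilt 0.03 q6 -0.33 open 92.9 -> travel [0.0612 0.0503 0.0258] spin -0.0007 rows 1.9984488738532007
```

```bash
python3 -m inch '{"travel":[[0.03,0.025,0.012],[0.061,0.05,0.025],[0.061,0.05,0.025],[0.061,0.05,0.025],[0.061,0.05,0.025],[0.061,0.05,0.025]],"spin":[0,0,0,0,0,0]}' 0|head -2
python3 -c "
from h import *
go(606,14,37,8.2)
print(see('wrist','bar_milk',.034,.008))"
```

```text
t: 25.18
tool_pos: [0.6059, 0.0129, 0.1114]
t 25.18 pos [605.9  12.9 111.4] phi_y 8.1 tilt 0.07 q6 -0.2 open 93.0 -> travel [0.0011 0.0001 0.0744] spin -0.0019 rows 1.783341285564346
[(0.78, array([606.8,  14.3]), 7.3, array([69.6, 37.8]), 0.0346)]
```

```bash
python3 -m inch '{"travel":[[0,0,0.025],[0,0,0.05],[0,0,0.066],[0,0,0.074],[0,0,0.074],[0,0,0.074]],"spin":[0,0,0,0,0,0]}' | head -2
python3 -m inch '{"travel":[[0,0,0],[0,0,0],[0,0,0],[0,0,0],[0,0,0],[0,0,0]],"spin":[0,0,0,0,0,0]}' 0.9 25
python3 -m inch '{"travel":[[0,0,-0.005],[0,0,-0.005],[0.0015,0,-0.005],[0.003,0,-0.005],[0.003,0,-0.005],[0.003,0,-0.003],[0.003,0,-0.001],[0.003,0,0],[0.003,0,0],[0.003,0,0]],"spin":[0,0,0,0,0,0,0,0,0,0]}'
python3 -m inch '{"travel":[[0,0,0],[0,0,0],[0,0,0],[0,0,0],[0,0,0],[0,0,-0.03],[0,0,-0.06],[0,0,-0.1],[0,0,-0.14],[0,0,-0.14]],"spin":[0,0,0,0,0,0,0,0,0,0]}' 0|head -2
python3 -c "
from h import *
go(350,-400,217,8.2)"
```

```text
t: 25.78
tool_pos: [0.606, 0.0141, 0.0371]
t: 26.28
tool_pos: [0.6067, 0.0146, 0.0375]
orientation: [2.056, 2.374, 0.002]
force: [-1.7, 0.3, 5.5]
opening: 0.072
gripper_force: 25.0
t: 27.12
tool_pos: [0.6054, 0.0177, 0.0374]
orientation: [-2.057, -2.374, 0.0]
force: [-5.6, 1.0, 11.3]
opening: 0.0719
gripper_force: 25.0
t: 27.95
tool_pos: [0.6103, 0.0174, 0.1866]
t 27.95 pos [610.3  17.4 186.6] phi_y 8.2 tilt 0.8 q6 -0.2 open 93.1 -> travel [-0.3761 -0.3166 -0.0337] spin -0.0001 rows 11.817386264840845
```

```bash
python3 -m inch '{"travel":[[-0.376,-0.317,-0.03],[-0.376,-0.317,-0.03],[-0.376,-0.317,-0.03],[-0.376,-0.317,-0.03],[-0.376,-0.317,-0.03],[-0.376,-0.317,-0.03],[-0.376,-0.317,-0.03],[-0.376,-0.317,-0.03],[-0.376,-0.317,-0.03],[-0.376,-0.317,-0.03]],"spin":[0,0,0,0,0,0,0,0,0,0]}' 0|head -2
python3 -m inch '{"travel":[[-0.07,-0.058,0],[-0.07,-0.058,0],[-0.07,-0.058,0],[-0.07,-0.058,0],[-0.07,-0.058,0],[-0.07,-0.058,0],[-0.07,-0.058,0]],"spin":[0,0,0,0,0,0,0]}' 0|head -2
python3 chk.py 10
```

```text
t: 28.78
tool_pos: [0.3841, -0.3368, 0.2019]
t: 29.37
tool_pos: [0.339, -0.4116, 0.2016]
top dark (0.57, array([592.3, 101.9]), 9.5, array([71.4, 36.9]), 0.0341) err card frame [-0.8 -0.8]
top milk (0.78, array([603.6,  14.1]), 8.4, array([71.4, 37.7]), 0.0339) err card frame [-2.2  0.4]
top caramel (0.71, array([617.1, -77. ]), 9.9, array([69.9, 37.1]), 0.034) err card frame [-1.7 -1.6]
top white (0.6, array([ 629.6, -163.9]), 8.3, array([70.6, 38.1]), 0.0339) err card frame [-1.7  0.6]Traceback (most recent call last):
  File "chk.py", line 9, in <module>
    for r in see(cam,"card_1",.014,.006,4): print(cam,"card",r)
             ~~~^^^^^^^^^^^^^^^^^^^^^^^^^^
  File "h.py", line 28, in see
    mm=clean(m&(dep>0)&(abs(W[...,2]-z)<ztol))
  File "h.py", line 18, in clean
    return l==1+np.argmax(s[1:,4])
                ~~~~~~~~~^^^^^^^^^
    return _wrapfunc(a, 'argmax', axis=axis, out=out, **kwds)
    return bound(*args, **kwds)
ValueError: attempt to get argmax of an empty sequence
```

```bash
python3 -c "
from plant import close_job
print(close_job())"
```

```text
the job is handed in; nothing more can be done
None
```

The tasting row is set and handed in at about 30 s of the 96 s allowed: dark, milk, caramel and white face up on cards 1 to 4, starting from the red label; in the last top-camera check each bar was within about 2.5 mm of its card's centre and 2° of its line, and the jar was never approached.

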